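Present the right grease tin to the label scanner

ROBOT

A 7-joint arm with a two-finger parallel gripper is mounted at the origin on the work surface. World frame = base frame: x ahead of the robot, y to its left, z up, the work surface at z = 0. Lengths are in m, angles in rad, forces in N, time in s.
With the tool pointing down it reaches from about 0.425 to 0.875 m from the base axis. Payload 4.7 kg.
Tool frame: the origin (TCP) lies midway between the tips of the shut fingers; the grasp point (between the pads) lies 19 mm behind it; z points along the fingers, x is the direction in which the jaws open and shut, and the axes are right-handed (so a half turn about z gives the same grasp; the last joint's range is limited). The gripper opens to 87 mm and grips with 3 to 60 N. Pads are 19 mm wide; open, the fingers measure 117 mm over their backs; the gripper's body (75 mm by 190 mm) begins 51 mm behind the grasp point.
Start: joints at [0.014, 0.321, -0.07, 1.45, 0.023, 1.371, -0.057], TCP at [0.65, -0, 0.223] pointing down, gripper open.
Joint ranges: [-2.86, 2.86], [-0.3, 2.09], [-1.38, 1.24], [0.06, 2.45], [-1.56, 4.7], [0.09, 2.05], [-2.69, 2.69]. Speed limits (rad/s): [2.57, 2.57, 3.14, 3.14, 3.14, 3.14, 3.14].

INTERFACE

Orientations are given as a rotation vector (axis times angle).
In Python, from bench import get_state, eyes, ticket gives the robot as it stands.
- The arm moves only by the tool carry_out, never from a script. Its argument "motion" is a list of rows, each a list of 2 entries, a list of its own where there are three numbers: the shift along the world's x, y, z in m, then the turn about the world's z in rad. A call has 1 to 20 rows; each row is the pose to reach, as a shift and turn from the pose commanded when the call began; what a row does not reach only later rows make up. A row lasts 1/10 s, in which the tool goes at most 50 mm and 8.59 degrees, less where a joint would pass 70% of its speed; a pose out of reach is approached as far as the arm can. A call with a gripper value outside its range is refused whole. "grip" is the gripper command: -1 is fully open, 1 is shut, values between are in proportion, set as the call begins (left out, the last holds). The fingers move at their own pace and stop on an object; "squeeze" is the grip in N (left out, the last holds). Time passes only in rows, so rows that repeat a pose let the fingers close. It gives the time, the measured TCP pose, the force and the opening at its end, in the units of the state.
- get_state(): the state, without advancing time (a new reading comes with each control period).
- eyes.get_image(name): name is "scene" or "side" or "wrist"; returns a dict with "pixels" (384x512x3 uint8, blue, green, red), "mtx" (3x3 intrinsics, pixels), "extrinsics" (4x4, takes a point from camera to world coordinates). Camera axes: x right, y down, z forward; pixel columns grow to the right and rows downward; lengths in m; the calibration is good to about 2 mm. A picture is of the moment at which its call begins. There is no depth.
- ticket.close_job(): hands the job in, once; it reports no verdict.
The state is a dict: "time": time; "joint_positions": joint angles; "qd": joint speeds; "joint_torque": joint torques, N m; "position": TCP position; "tool_rot": TCP orientation; "ft_force": force on the tool from outside, world axes, zero at the start; "torque": the same for the moment, N m; "grip_width": opening from 0.0 (shut) to 1.0 (fully open).
Only numpy, scipy, OpenCV 4.12 (cv2) and the standard library are available. Lean on these libraries where they do the work, as an engineer would, in place of code of your own. Each camera call takes 0.05 s, during which the arm holds its last target. There are 200 camera calls.

TASK

The scanner head has been clamped at some height on its post: take the grease tin whose paper label will be level with the scanner's window (if both would be, either one) and, keeping it upright, stand it centred in the ring on the scanner's plate, with its label squarely facing the window. Set it down gently and let go; leave the other tin where it is, do not shift the scanner head, and do not disturb the pot or the black housings.

Things in the scene. Friction and masses are not known exactly. Their poses are not given: they have to be found in the camera images.
- tin_short: Short plain metal tin with a dark top, 58 mm diameter, 64 mm high, 0.24 kg. Origin: centre of the underside, z up. A paper label with dark code bars covers 70 degrees of its side, centred on its own +x direction, 14 to 50 mm above the underside; a 12 mm wide paper strip runs from it over the rim to the middle of the top. Starts upright in channel_low.
- tin_tall: Tall plain metal tin with a dark top, 50 mm diameter, 112 mm high, 0.3 kg. Origin: centre of the underside, z up. Same kind of paper label, centred on its own +x direction, 44 to 98 mm above the underside, with the same strip to the middle of the top. Starts upright in channel_high.
- label_short (a point): Centre of the short tin's label, on its surface: 29 mm along +x, 32 mm above the underside.
- label_tall (a point): Centre of the tall tin's label, on its surface: 25 mm along +x, 71 mm above the underside.
- station: Fixed scanner stand: steel plate 5 mm thick, reaching from -55 to +135 mm along its x and 55 mm either side in y, with a round steel post (20 mm diameter, top 162 mm above the bench) at x = +112 mm. Origin: on the bench under the centre of the standing ring; +x points from the ring to the scanner head, z up.
- pad (a point): Centre of the dark ring (68 mm diameter, drawn flat) on the plate's top, 5 mm above the bench: where the tin has to stand.
- window (a point): Centre of the glass window of the scanner head, on its front face, 50 mm horizontally from the ring's centre, looking at the ring (along the station's -x). The black head around it is 60 mm wide, 45 mm deep, and reaches from 17 mm below to 33 mm above this point.
- scan_head (a joint): Height setting of the scanner head on its post, in m: 0 puts the window's centre 20 mm above the plate's top, 0.060 puts it 80 mm above. A tin on the plate is read if the window's centre is level with part of its label: the short tin up to 0.030, the tall from 0.024. Held by friction; not to be moved.
- channel_low: Fixed pair of upright steel sheets, 80 mm long (x), 4 mm thick, 55 mm high, inner faces 80 mm apart (40 mm either side in y), open at both ends and above; the short tin stands between them. Origin: on the bench in the middle. A 15 mm wide foot 3 mm thick runs along each sheet's outside.
- channel_high: The same with sheets 95 mm high; the tall tin stands between them. Origin: on the bench in the middle.
- pot: Open brass-coloured pot, 74 mm diameter, 42 mm high, loose, beside the scanner's plate. Origin: centre of the underside. Bystander.
- housing_a: Black plastic moulded switch housing, 46 x 36 x 27 mm, loose. Origin: centre of the underside. Bystander, beside the scanner's plate on the other side from the pot.
- housing_b: Black plastic moulded switch housing, 46 x 36 x 27 mm, loose. Origin: centre of the underside. Bystander, near the robot-side end of channel_low.
- housing_c: Black plastic moulded switch housing, 46 x 36 x 27 mm, loose. Origin: centre of the underside. Bystander, near the robot-side end of channel_high.
Things that resemble listed ones, but are neither listed nor needed, are in the scene too. What is shaped like the tin_short but pink or purple is not meant.

How it is judged:
At the end, for the whole second after the job is handed in: The tin whose label is level with the window (short tin: head setting below 0.032; tall tin: above 0.022) stands at rest, upright, on the plate within 12 mm of the ring's centre, its label towards the window to within 0.26 rad (15 degrees); the other tin is within 15 mm of its starting point (((value of joint scan_head below 0.032 m and horizontal distance between tin_short and pad below 0.012 m and height (world z) of tin_short between 0.002 and 0.009 m and angle between tin_short's own z axis and vertical below 0.06 rad and angle between the x axis of tin_short and the x axis of station, either way round below 0.26 rad and horizontal distance between label_short and window below 0.045 m and linear speed of tin_short below 0.01 m/s and angular speed of tin_short below 0.05 rad/s and distance of tin_tall from where it was at the start of the episode below 0.015 m) or (value of joint scan_head above 0.022 m and horizontal distance between tin_tall and pad below 0.012 m and height (world z) of tin_tall between 0.002 and 0.009 m and angle between tin_tall's own z axis and vertical below 0.06 rad and angle between the x axis of tin_tall and the x axis of station, either way round below 0.26 rad and horizontal distance between label_tall and window below 0.045 m and linear speed of tin_tall below 0.01 m/s and angular speed of tin_tall below 0.05 rad/s and distance of tin_short from where it was at the start of the episode below 0.015 m))); the robot touches nothing.
It fails at once if a bystander (pot or housing) is moved more than 20 mm (distance of any of pot, housing_a, housing_b, housing_c from where it was at the start of the episode above 0.02 m).
It fails at once if the scanner head is moved more than 5 mm along its post (distance of window from where it was at the start of the episode above 0.005 m).
It fails at once if a tin is tipped by more than 0.5 rad (angle between any of tin_short, tin_tall's own z axis and vertical above 0.5 rad).
It fails at once if a tin is dropped or slammed onto the scanner's plate (more than 60 N) (contact force between any of tin_short, tin_tall and station above 60 N).
It also fails if it takes over 64 s, if anything falls off the work surface, if the arm or the gripper's body presses on something with over 40 N, if the wrist force passes 120 N, or if a joint passes its speed limit or range.

## Working session

There is one attempt and no reset: what is moved stays moved. The work goes in short steps, Python scripts to look and compute and a tool call to move; the robot and the scene stay as the last step left them, time stands still between calls to the robot, and variables do not carry over. Pictures are saved under pics/ and viewed, about 8 in all and at most 12, crops included, and the job is handed in when it is done.

Besides the shell and the picture viewer there is one more tool, called after ">>>" by a JSON object that holds its "op" and its "data". carry_out: Moves the arm, as the interface text tells. Its arguments: {"type":"object","properties":{"motion":{"type":"array","items":{"type":"array"}},"grip":{"type":"number"},"squeeze":{"type":"number"}},"required":["motion"]}

```bash
mkdir -p pics; ls
cat > h.py <<'E'
import numpy as np, cv2
from bench import get_state, eyes, ticket
def grab(n,f=None):
    d=eyes.get_image(n); 
    if f: cv2.imwrite('pics/'+f,d['pixels'])
    return d
def ray(d,u,v):
    T=np.array(d['extrinsics']); r=T[:3,:3]@np.linalg.inv(d['mtx'])@[u,v,1]
    return T[:3,3],r
def onz(d,u,v,z):
    o,r=ray(d,u,v); return (o+r*(z-o[2])/r[2]).round(4)
def proj(d,p):
    T=np.linalg.inv(np.array(d['extrinsics'])); q=d['mtx']@(T[:3,:3]@np.array(p)+T[:3,3]); return q[:2]/q[2]
E
python3 - <<'E'
from h import *
import pickle
a={n:grab(n) for n in('scene','side','wrist')}
pickle.dump(a,open('a.pkl','wb'))
for n in('scene','side'): cv2.imwrite(f'pics/{n}0.png',cv2.resize(a[n]['pixels'],(800,600),interpolation=cv2.INTER_CUBIC)); print(n,np.array(a[n]['extrinsics']).round(3).tolist(),a[n]['mtx'][0])
print(get_state())
E
```

```text
pics
scene [[0.455, 0.491, -0.743, 1.3], [0.891, -0.244, 0.384, -0.45], [0.008, -0.836, -0.548, 0.654], [0.0, 0.0, 0.0, 1.0]] [383.41313433   0.         257.54370698]
side [[-0.882, -0.316, 0.35, -0.021], [-0.471, 0.581, -0.663, 0.959], [0.006, -0.75, -0.661, 1.028], [0.0, 0.0, 0.0, 1.0]] [471.5429115    0.         255.87744585]
{'time': 0.15, 'joint_positions': array([ 0.01410723,  0.32164796, -0.07011117,  1.45141092,  0.02263273,
        1.37076476, -0.05688951]), 'qd': array([ 0.00047824, -0.00255522,  0.00113576, -0.00368745, -0.00144078,
       -0.00013785, -0.00057736]), 'joint_torque': array([ 2.16972071e-04, -4.91794288e+01, -4.04079035e-01, -3.12878716e+01,
       -6.39387709e-02,  4.04033612e-02,  9.90178205e-05]), 'position': array([ 6.49586646e-01, -4.59251393e-05,  2.21707952e-01]), 'tool_rot': array([ 3.14148283e+00,  9.35879580e-05, -2.26184913e-03]), 'ft_force': array([0.14416259, 0.27844942, 0.18998173]), 'torque': array([-0.02626005, -0.01285955, -0.05379192]), 'grip_width': 1.0013039266998796}
```

View pics/scene0.png

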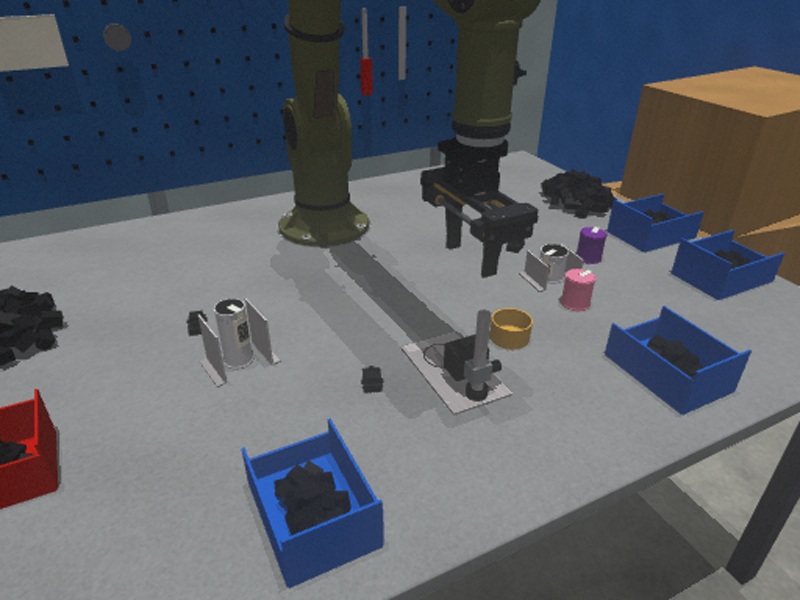

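View pics/side0.png

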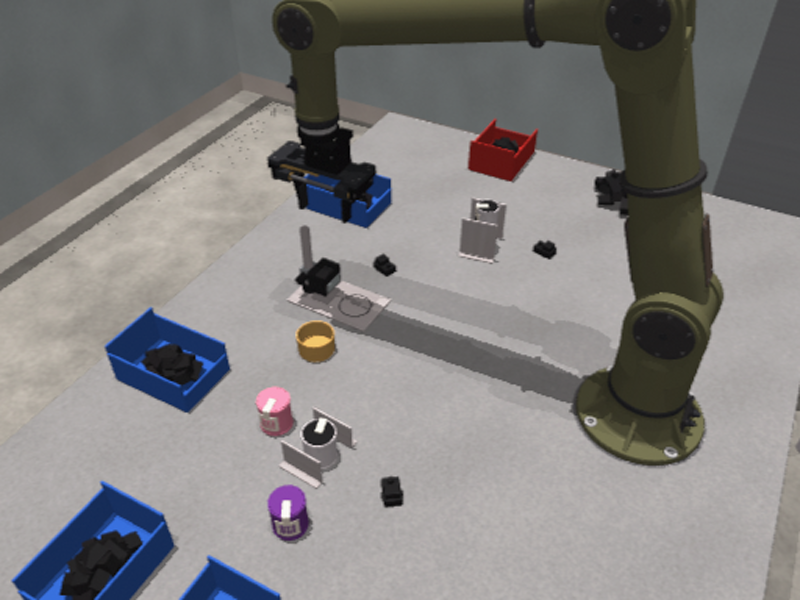

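Scene view: the short tin stands at (553,260), the tall tin at (233,333), and the scanner head at (462,355), low on its post. Side view: the ring is at (355,305), the head at (320,277) and the post top at (305,228). I'll zoom in on the station and tin tops next.

Run:
```python
from h import *
import pickle
a=pickle.load(open('a.pkl','rb')); k=512/800
s=a['side'];c=a['scene']
P=lambda d,u,v,z:print(onz(d,u*k,v*k,z))
print('ring');P(s,355,305,.005)
print('posttop');P(s,305,229,.162);P(c,484,312,.162)
print('short');P(s,319,432,.064);P(c,553,249,.064)
print('tall');P(s,487,206,.112);P(c,231,305,.112)
print('pot');P(s,316,330,.042)
def crop(d,x,y,w,h,W,H): return cv2.resize(d['pixels'][y:y+h,x:x+w],(W,H),interpolation=cv2.INTER_CUBIC)
A=crop(s,175,135,80,80,400,400);B=crop(c,250,190,80,80,400,400)
C=crop(s,175,255,60,50,240,200);D=crop(s,285,120,60,50,240,200);
E=crop(c,125,185,60,50,240,200)
cv2.imwrite('pics/crops.png',np.vstack([np.hstack([A,B]),np.hstack([C,D,E,np.zeros((200,80,3),np.uint8)])]))
```

```text
ring
[ 0.5943 -0.0081  0.005 ]
posttop
[ 0.7034 -0.0075  0.162 ]
[ 0.7026 -0.0053  0.162 ]
short
[0.4509 0.3448 0.064 ]
[0.4485 0.3462 0.064 ]
tall
[ 0.4419 -0.3263  0.112 ]
[ 0.4391 -0.322   0.112 ]
pot
[0.6012 0.125  0.042 ]
```

View pics/crops.png

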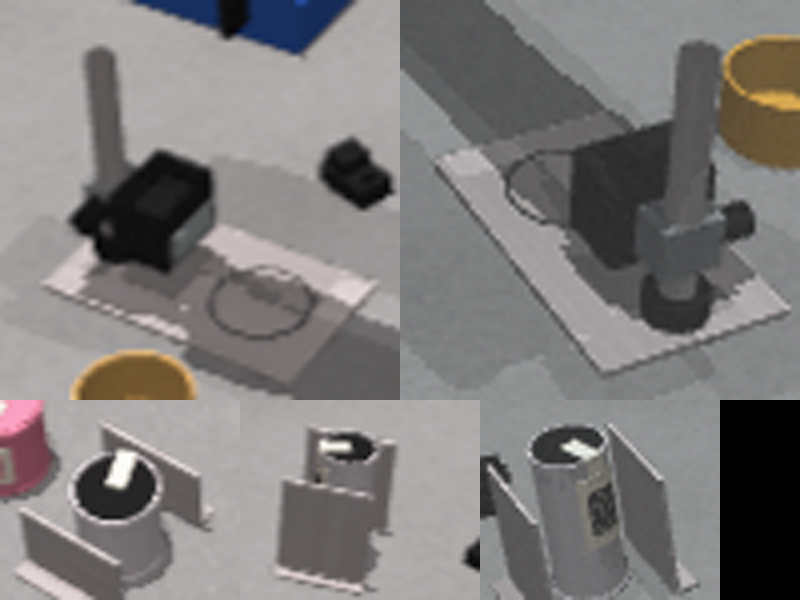

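```bash
cat > m.py <<'E'
from h import *
import pickle
a=pickle.load(open('a.pkl','rb'))
s=a['side'];c=a['scene']
def onx(d,u,v,x):
    o,r=ray(d,u,v); return (o+r*(x-o[0])/r[0]).round(4)
print('window',onx(s,175+190/5,135+232/5,.645))
# crops: C scale4 @(175,255); D @(285,120); E scene @(125,185)
f=lambda d,x0,y0,u,v,z:onz(d,x0+u/4,y0+v/4,z)
for nm,L in dict(short=[(s,175,255,118,486),(s,175,255,126,455)],tallside=[(s,285,120,350-240,447),(s,285,120,320-240,446)],tallscene=[(c,125,185,568-480,445),(c,125,185,598-480,457)]).items():
    z=.064 if nm=='short' else .112
    p,q=[f(d,x,y,u,v-400,z) for d,x,y,u,v in L]; print(nm,p,q,np.arctan2(*(q-p)[[1,0]]))
# black blob housings
for n,d in (('side',s),('scene',c)):
    g=d['pixels'].max(2); m=(g<45).astype(np.uint8)
    N,_,st,ce=cv2.connectedComponentsWithStats(m)
    for i in range(1,N):
        if 60<st[i,4]<1500: print(n,st[i],onz(d,*ce[i],.014))
# metal tops: fit dark top ellipse
for n,d,x0,y0,w,h,z in(('short side',s,180,260,45,30,.064),('tall side',s,295,122,35,16,.112),('tall scene',c,130,185,30,18,.112),('short scene',c,340,150,30,16,.064)):
    g=d['pixels'][y0:y0+h,x0:x0+w].max(2); m=(g<60).astype(np.uint8)
    cs,_=cv2.findContours(m,cv2.RETR_EXTERNAL,cv2.CHAIN_APPROX_NONE); k=cv2.convexHull(max(cs,key=cv2.contourArea))
    e=cv2.fitEllipse(k); print(n,e,onz(d,e[0][0]+x0,e[0][1]+y0,z))
# ring ellipse in side
d=s;P=[(209,305),(314,305),(262,267),(265,338),(225,275),(300,275)]
e=cv2.fitEllipse(np.array(P,np.float32));print('ring',onz(s,175+e[0][0]/5,135+e[0][1]/5,.005))
E
python3 m.py
```

```text
window [ 0.645  -0.0064  0.0445]
short [0.4501 0.3444 0.064 ] [0.4593 0.3206 0.064 ] -1.2019342559761965
tallside [ 0.4396 -0.3281  0.112 ] [ 0.4629 -0.3172  0.112 ] 0.4375665677100548
tallscene [ 0.443  -0.3251  0.112 ] [ 0.4652 -0.3115  0.112 ] 0.5496419001950469
side [329   0  21  30 231] [ 0.801  -1.5909  0.014 ]
side [ 387    0   43   33 1155] [ 0.475  -1.8179  0.014 ]
side [177   6  24  26 472] [ 1.53   -1.1618  0.014 ]
side [316  88  15   9  74] [ 0.5654 -0.7666  0.014 ]
side [381 108  71  23 600] [ 0.2025 -0.7099  0.014 ]
side [187 115  10  19 105] [ 0.9226 -0.298   0.014 ]
side [342 155  14  11 102] [ 0.3085 -0.3676  0.014 ]
side [240 164  13  13 108] [ 0.6    -0.1424  0.014 ]
side [190 166  27  24 360] [ 0.705  -0.0411  0.014 ]
side [404 200  41  31 958] [ 0.0075 -0.2124  0.014 ]
side [ 91 221  38  25 605] [0.8062 0.308  0.014 ]
side [388 236  59  40 390] [-0.0192 -0.0211  0.014 ]
side [195 270  18  15 166] [0.4751 0.3179 0.014 ]
side [245 306  13  18 190] [0.3081 0.3595 0.014 ]
side [  39  341   52   43 1218] [0.6297 0.6748 0.014 ]
scene [286   0  18  12 129] [-3.3595  2.4
[... 540 characters left out ...]
014 ]
scene [   0  185   40   49 1243] [ 0.1742 -0.6511  0.014 ]
scene [  0 282  17  15 177] [ 0.5206 -0.6682  0.014 ]
short side ((23.458711624145508, 16.744930267333984), (14.54217529296875, 19.074695587158203), 80.56925964355469) [0.452  0.3464 0.064 ]
tall side ((17.033859252929688, 9.709287643432617), (6.1057257652282715, 10.536428451538086), 95.9390640258789) [ 0.4411 -0.3276  0.112 ]
tall scene ((16.335163116455078, 10.815019607543945), (8.902871131896973, 16.072067260742188), 78.76167297363281) [ 0.4402 -0.3261  0.112 ]
short scene ((14.763336181640625, 9.83316707611084), (6.712581157684326, 14.544768333435059), 97.89830017089844) [0.4524 0.3466 0.064 ]
ring [ 0.5935 -0.0076  0.005 ]
```

Taking the ring centre, the window is about 0.0445 m up, so the head setting is about 0.0195 and the short tin is the one to move. I'll go above it and check with the wrist camera.

>>> {"op": "carry_out", "data": {"motion": [[[-0.03,0.04,0],0.04],[[-0.06,0.08,0],0.08],[[-0.08,0.12,0],0.12],[[-0.1,0.16,0],0.16],[[-0.12,0.2,0],0.2],[[-0.14,0.24,0],0.24],[[-0.16,0.28,0],0.28],[[-0.18,0.315,0],0.32],[[-0.199,0.346,0],0.37],[[-0.199,0.346,0],0.37],[[-0.199,0.346,0],0.37],[[-0.199,0.346,0],0.37],[[-0.199,0.346,0],0.37]], "grip": -1}}

```text
time: 1.45
position: [0.4521, 0.3444, 0.2224]
tool_rot: [3.088, 0.573, 0.0]
ft_force: [-0.3, -0.3, -0.3]
grip_width: 1.0
```

Run:
```python
from h import *
import pickle
d=grab('wrist'); pickle.dump(d,open('w1.pkl','wb'));cv2.imwrite('pics/w1.png',cv2.resize(d['pixels'],(800,600)))
st=get_state();print(st['position'],st['tool_rot'],st['joint_positions'].round(2),np.array(d['extrinsics']).round(3).tolist())
s=pickle.load(open('a.pkl','rb'))['side']
for A,B in(((22,512),(122,570)),((102,427),(212,518))):
    p,q=[onz(s,175+u/4,255+(v-400)/4,.055) for u,v in(A,B)]; print(p,q)
```

```text
[0.45203552 0.34453232 0.22242716] [3.08827706e+00 5.73357657e-01 2.82295874e-05] [-0.37  0.17 -0.36  1.65  0.06  1.34 -0.38] [[0.933, 0.348, 0.088, 0.428], [0.359, -0.905, -0.227, 0.407], [0.0, 0.244, -0.97, 0.384], [0.0, 0.0, 0.0, 1.0]]
[0.4971 0.3854 0.055 ] [0.4167 0.3928 0.055 ]
[0.4907 0.3021 0.055 ] [0.3879 0.3318 0.055 ]
```

View pics/w1.png

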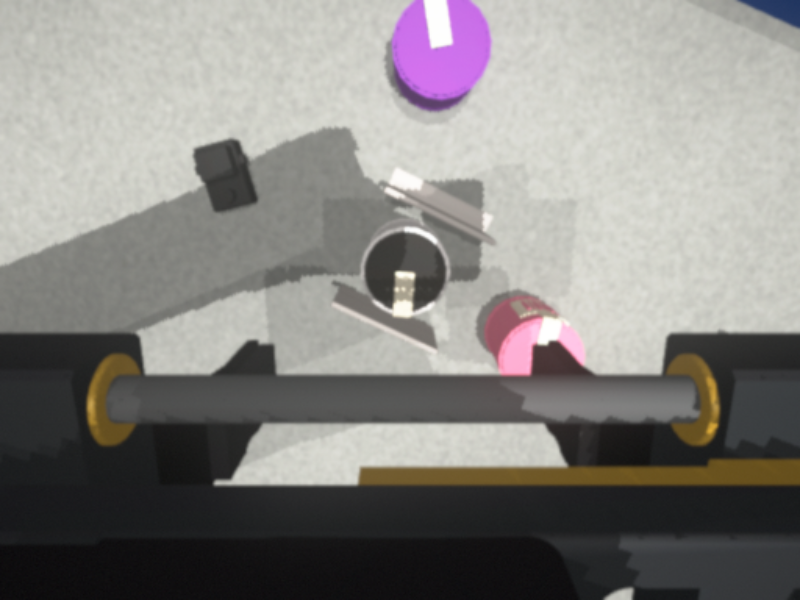

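The wrist view shows the tin top at (405,271), its strip running to (402,315), the sheet edges from (390,185) to (490,240) and from (333,287) to (437,350), and the pink tin at (540,345).

Run:
```python
from h import *
import pickle
d=pickle.load(open('w1.pkl','rb'));k=.64
def P(u,v,z): return onz(d,u*k,v*k,z)
g=d['pixels'][140:206,225:295]; m=(g.max(2)<75).astype(np.uint8)
cs,_=cv2.findContours(m,cv2.RETR_EXTERNAL,cv2.CHAIN_APPROX_NONE)
e=cv2.fitEllipse(cv2.convexHull(max(cs,key=cv2.contourArea)));print(e,onz(d,225+e[0][0],140+e[0][1],.064))
# by hand: strip
a,b=P(404,272,.064),P(402,316,.064);print(a,b,np.arctan2(*(b-a)[[1,0]]))
c=P(405,270,.064);print('c',c,'rim',P(361,270,.064),P(449,270,.064))
for A,B in(((388,187),(494,243)),((333,286),(437,350))):
    p,q=P(*A,.055),P(*B,.055);print(p,q,np.arctan2(*(q-p)[[1,0]]))
print('pink',P(545,350,.064),P(487,340,.064))
```

```text
((23.419204711914062, 31.680049896240234), (27.526695251464844, 44.343711853027344), 11.210848808288574) [0.4414 0.347  0.064 ]
[0.4518 0.3483 0.064 ] [0.4611 0.3204 0.064 ] -1.2490457723982533
c [0.4519 0.3498 0.064 ] rim [0.4255 0.3396 0.064 ] [0.4783 0.3599 0.064 ]
[0.4232 0.3943 0.055 ] [0.5002 0.3857 0.055 ] -0.11122734653971798
[0.4117 0.3209 0.055 ] [0.4932 0.3039 0.055 ] -0.20564036713685113
pink [0.5588 0.3326 0.064 ] [0.5198 0.3252 0.064 ]
```

>>> {"op": "carry_out", "data": {"motion": [[[0,0.002,-0.02],-0.14],[[0,0.002,-0.04],-0.27],[[0,0.002,-0.07],-0.27],[[0,0.002,-0.1],-0.27],[[0,0.002,-0.125],-0.27],[[0,0.002,-0.14],-0.27],[[0,0.002,-0.155],-0.27],[[0,0.002,-0.17],-0.27],[[0,0.002,-0.182],-0.27],[[0,0.002,-0.192],-0.27],[[0,0.002,-0.192],-0.27],[[0,0.002,-0.192],-0.27]]}}

```text
time: 2.7
position: [0.4512, 0.3482, 0.0308]
tool_rot: [-3.137, -0.157, -0.0]
ft_force: [0.2, 0.3, -0.6]
grip_width: 0.999
```

Run:
```python
from h import *
s=grab('side')['pixels'];w=grab('wrist')['pixels']
A=cv2.resize(s[220:330,140:280],(760//2,299));B=cv2.resize(w,(399,299))
cv2.imwrite('pics/g1.png',np.hstack([A,B]))
```

```text
(no output)
```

View pics/g1.png

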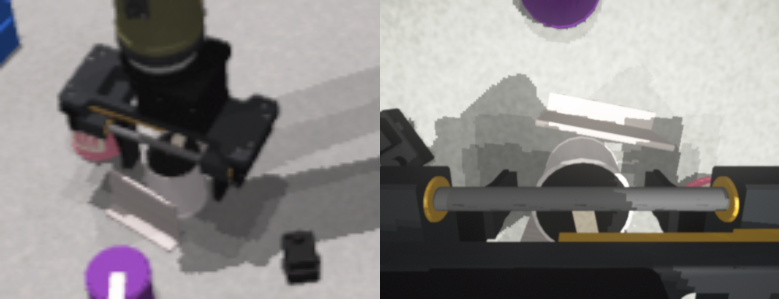

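The tin lies between the fingers: in the wrist half its top is at (585,210), with the fingers at x = 505 and x = 665. I'll close on it.

>>> {"op": "carry_out", "data": {"motion": [[[0,0,0],0],[[0,0,0],0],[[0,0,0],0],[[0,0,0],0],[[0,0,0],0],[[0,0,0],0],[[0,0,0],0],[[0,0,0],0],[[0,0,0],0],[[0,0,0],0]], "grip": 1, "squeeze": 25}}

```text
time: 3.8
position: [0.4513, 0.348, 0.0307]
tool_rot: [-3.138, -0.157, -0.001]
ft_force: [2.3, 0.9, 0.8]
grip_width: 0.658
```

>>> {"op": "carry_out", "data": {"motion": [[[0,0,0.01],0],[[0,0,0.025],0],[[0,0,0.045],0],[[0,0,0.07],0],[[0,0,0.1],0],[[0,0,0.13],0],[[0,0,0.15],0],[[0,0,0.16],0],[[0,0,0.16],0],[[0,0,0.16],0]]}}

```text
time: 4.8
position: [0.4505, 0.3475, 0.1898]
tool_rot: [3.137, 0.157, -0.002]
ft_force: [0.4, -0.2, -2.5]
grip_width: 0.66
```

Run:
```python
from h import *
import pickle
d=grab('wrist');s=grab('side');c=grab('scene');pickle.dump((d,s,c),open('g2.pkl','wb'))
A=cv2.resize(d['pixels'],(400,300))
print(get_state()['position'],get_state()['tool_rot'])
B=cv2.resize(d['pixels'][180:330,170:370],(400,300),interpolation=cv2.INTER_CUBIC)
u,v=proj(c,get_state()['position']).astype(int);print(u,v)
C=cv2.resize(c['pixels'][v-35:v+25,u-40:u+40],(400,300),interpolation=cv2.INTER_CUBIC)
u,v=proj(s,get_state()['position']).astype(int);print(u,v)
D=cv2.resize(s['pixels'][v-35:v+25,u-40:u+40],(400,300),interpolation=cv2.INTER_CUBIC)
cv2.imwrite('pics/g2.png',np.vstack([np.hstack([A,B]),np.hstack([C,D])]))
```

```text
[0.45027344 0.3473581  0.18900472] [ 3.13610348  0.15707539 -0.00370056]
360 123
200 244
```

View pics/g2.png

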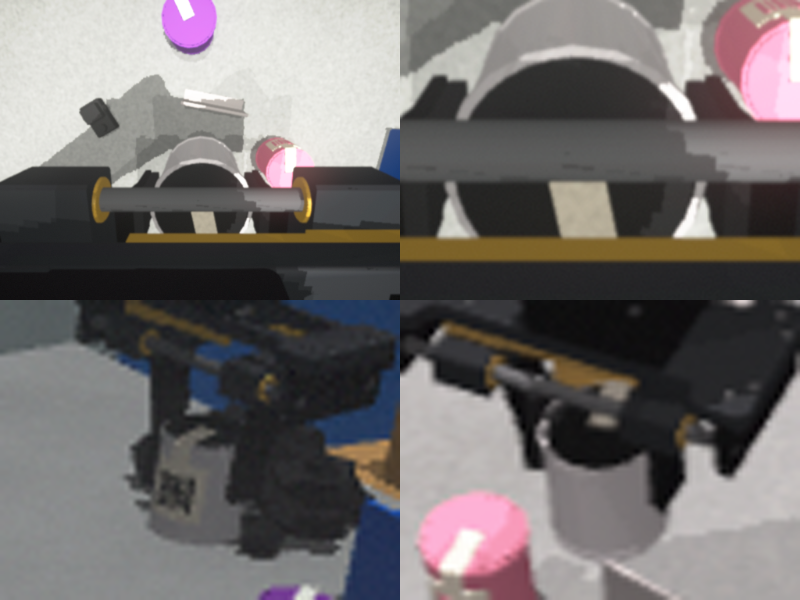

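The tin is lifted clear and upright, with the strip at about (585,210) in the top-right panel and the label towards the scene camera. Next: the label angle relative to the tool, and the station's yaw.

Run:
```python
from h import *
import pickle
d,s2,c2=pickle.load(open('g2.pkl','rb'));a=pickle.load(open('a.pkl','rb'));s=a['side'];c=a['scene']
p,q=[onz(d,170+(u-400)/2,180+v/2,.222) for u,v in((578.5,182),(593,237))];print('strip',p,q,np.arctan2(*(q-p)[[1,0]]))
p,q=[onz(c,250+(u-400)/5,190+v/5,.005) for u,v in((437,163),(605,372))];print('edge scene',p,q,np.arctan2(*(q-p)[[1,0]]))
p=onz(c,250+(790-400)/5,190+310/5,.005);print('end',p,np.arctan2(*(p-q)[[1,0]]))
S=lambda u,v:onz(s,175+u/5,135+v/5,.005)
print('side corners',S(42,284),S(290,380),S(377,287))
# label edges from scene: label centre vs silhouettes
P=get_state()['position'];print(P)
u0,v0=[int(t) for t in proj(c2,P)];k=5
for u,v in((158,505),(175,505),(193,505),(152,500),(232,520)):
    o,r=ray(c2,u0-40+u/k,v0-35+(v-300)/k)
    r=r/np.linalg.norm(r[:2]); f=P[:2]-o[:2]; t=f@r[:2]; lat=r[0]*f[1]-r[1]*f[0]
    lat=-lat  # + = ray passes left? signed offset of ray from axis
    n=np.array([-r[1],r[0]]); off=-(f@n); 
    b=np.arctan2(-r[1],-r[0]); print(u,off.round(4), 'label az', (b-np.arcsin(np.clip(off/.029,-1,1))).round(3))
```

```text
strip [0.4512 0.3458 0.222 ] [0.4559 0.3326 0.222 ] -1.228732539703717
edge scene [ 0.5431 -0.0581  0.005 ] [ 0.7281 -0.0611  0.005 ] -0.016214795004402198
end [0.7315 0.0459 0.005 ] 1.539031313976604
side corners [0.7288 0.046  0.005 ] [0.5403 0.0471 0.005 ] [ 0.5346 -0.0562  0.005 ]
[0.45027344 0.3473581  0.18900472]
158 0.0241 label az -1.717
175 0.0138 label az -1.238
193 0.0029 label az -0.852
152 0.0283 label az -2.074
232 -0.022 label az 0.089
```

>>> {"op": "carry_out", "data": {"motion": [[[0.012,-0.03,0],0.1],[[0.024,-0.06,0],0.2],[[0.036,-0.09,0],0.3],[[0.048,-0.12,0],0.4],[[0.06,-0.15,0],0.5],[[0.072,-0.18,0],0.6],[[0.084,-0.21,0],0.7],[[0.096,-0.24,0],0.8],[[0.108,-0.27,0],0.9],[[0.12,-0.3,0],1.0],[[0.132,-0.325,0],1.1],[[0.14,-0.345,0],1.18],[[0.144,-0.355,0],1.225],[[0.144,-0.355,0],1.225],[[0.144,-0.355,0],1.225],[[0.144,-0.355,0],1.225]]}}

```text
time: 6.55
position: [0.5945, -0.0054, 0.1901]
tool_rot: [-2.475, -1.933, 0.0]
ft_force: [-0.4, 0.5, -1.9]
grip_width: 0.661
```

```bash
python3 -c "
from h import *
print(get_state()['position'],get_state()['tool_rot'])"
```

```text
[ 0.59452303 -0.00541755  0.19014708] [-2.47492006e+00 -1.93303666e+00  3.26524565e-04]
```

>>> {"op": "carry_out", "data": {"motion": [[[0,-0.002,-0.02],0],[[0,-0.002,-0.045],0],[[0,-0.002,-0.07],0],[[0,-0.002,-0.095],0],[[0,-0.002,-0.115],0],[[0,-0.002,-0.13],0],[[0,-0.002,-0.14],0],[[0,-0.002,-0.14],0],[[0,-0.002,-0.14],0],[[0,-0.002,-0.14],0]]}}

```text
time: 7.55
position: [0.596, -0.0089, 0.0519]
tool_rot: [2.476, 1.932, 0.003]
ft_force: [0.6, -0.1, -1.6]
grip_width: 0.659
```

Run:
```python
from h import *
import pickle
d=grab('wrist');s=grab('side');c=grab('scene');pickle.dump((d,s,c),open('g3.pkl','wb'))
print(get_state()['position'],get_state()['tool_rot'])
A=cv2.resize(d['pixels'],(400,300))
u,v=206,178
D=cv2.resize(s['pixels'][v-35:v+25,u-40:u+40],(400,300),interpolation=cv2.INTER_CUBIC)
C=cv2.resize(c['pixels'][180:270,240:360],(400,300),interpolation=cv2.INTER_CUBIC)
B=cv2.resize(d['pixels'][180:330,170:370],(400,300),interpolation=cv2.INTER_CUBIC)
cv2.imwrite('pics/g3.png',np.vstack([np.hstack([A,B]),np.hstack([C,D])]))
```

```text
[ 0.59568467 -0.00908409  0.05152767] [2.47632856e+00 1.93155904e+00 2.09326458e-03]
```

View pics/g3.png

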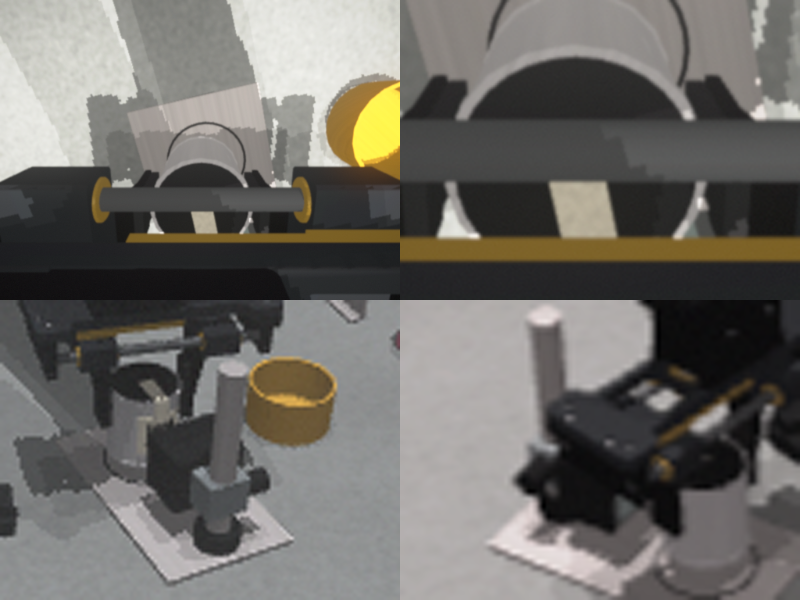

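In the wrist view the plate's end edge runs from (128,111) to (257,83), the ring arc passes through (168,160), (206,122) and (245,165), and the tin hangs just over the ring. The pot is clear. I'll refine the ring centre and yaw from these.

Run:
```python
from h import *
import pickle
from scipy.optimize import least_squares
d,s,c=pickle.load(open('g3.pkl','rb'))
p,q=[onz(d,u*1.28,v*1.28,.005) for u,v in((128,111),(257,83))];v=p-q;print('end edge',p,q,'yaw',np.arctan2(v[1],v[0])-np.pi/2, (p+q)/2)
# side edges of plate
for A,B in(((128,111),(141,158)),((257,83),(270,150))):
    p,q=[onz(d,u*1.28,w*1.28,.005) for u,w in(A,B)];v=q-p;print('side',np.arctan2(v[1],v[0]))
pts=np.array([onz(d,u*1.28,w*1.28,.005)[:2] for u,w in((168,160),(173,142),(206,122.5),(230,131),(242,148),(245,165))]
 +[onz(d,170+u/2,180+w/2,.005)[:2] for u,w in((89,48),(101,8),(275,8),(288,40),(285,80))])
r=least_squares(lambda x:np.hypot(*(pts-x).T)-.034,[.594,-.008]);print('ring',r.x,r.fun.round(4))
P=get_state()['position'];zt=P[2]+.0333
p,q=[onz(d,170+(u-400)/2,180+w/2,zt) for u,w in((579,182),(592,237))];v=q-p;print('strip az',np.arctan2(v[1],v[0]),p,q,P)
# tin top rim in B: left(443), right(706) widest; top of dark disc row 57
pr=np.array([onz(d,170+u/2,180+w/2,zt)[:2] for u,w in((58,120),(75,105),(110,75),(175,55),(250,68),(285,100),(300,150),(303,200),(43,190),(62,222),(290,225))])
r=least_squares(lambda x:np.hypot(*(pr-x[:2]).T)-x[2],[.594,-.008,.029]);print('tin',r.x,r.fun.round(4))
```

```text
end edge [ 0.5369 -0.055   0.005 ] [0.5408 0.0515 0.005 ] yaw -3.1781960159975395 [ 0.53885 -0.00175  0.005  ]
side -0.041642579098588484
side 0.0035211122086369114
ring [ 0.59577724 -0.00358023] [-0.001  -0.0002  0.0011  0.0001 -0.0009 -0.0005 -0.0006 -0.0005 -0.0007
 -0.0002 -0.0001]
strip az -0.02876903881759324 [ 0.5982 -0.0079  0.0848] [ 0.6121 -0.0083  0.0848] [ 0.59568467 -0.00908409  0.05152767]
tin [ 0.59697624 -0.00805408  0.02813274] [ 0.0004 -0.0008 -0.0009 -0.0003  0.0011  0.0008 -0.0009  0.0002  0.0013
 -0.0004 -0.0004]
```

>>> {"op": "carry_out", "data": {"motion": [[[-0.001,0.003,0],0],[[-0.001,0.003,-0.004],0],[[-0.001,0.003,-0.008],0],[[-0.001,0.003,-0.011],0],[[-0.001,0.003,-0.012],0],[[-0.001,0.003,-0.013],0],[[-0.001,0.003,-0.013],0],[[-0.001,0.003,-0.013],0]]}}

```text
time: 8.5
position: [0.5941, -0.0061, 0.0377]
tool_rot: [2.477, 1.932, 0.0]
ft_force: [-0.6, -0.6, -2.3]
grip_width: 0.659
```

>>> {"op": "carry_out", "data": {"motion": [[[0,0,-0.0005],0],[[0,0,-0.001],0],[[0,0,-0.0015],0],[[0,0,-0.002],0],[[0,0,-0.002],0],[[0,0,-0.002],0]]}}

```text
time: 9.1
position: [0.594, -0.006, 0.0358]
tool_rot: [2.477, 1.932, 0.0]
ft_force: [-1.3, 0.1, -0.3]
grip_width: 0.659
```

>>> {"op": "carry_out", "data": {"motion": [[[0,0,-0.0004],0],[[0,0,-0.0004],0],[[0,0,-0.0004],0]]}}

```text
time: 9.4
position: [0.5941, -0.006, 0.0357]
tool_rot: [2.477, 1.932, 0.0]
ft_force: [-2.9, -0.6, 4.8]
grip_width: 0.656
```

>>> {"op": "carry_out", "data": {"motion": [[[0,0,0],0],[[0,0,0],0],[[0,0,0],0],[[0,0,0],0],[[0,0,0],0],[[0,0,0],0],[[0,0,0],0],[[0,0,0],0]], "grip": -1}}

```text
time: 10.2
position: [0.594, -0.006, 0.0352]
tool_rot: [-2.477, -1.932, -0.0]
ft_force: [0.3, -0.6, 0.7]
grip_width: 1.002
```

>>> {"op": "carry_out", "data": {"motion": [[[0,0,0.01],0],[[0,0,0.025],0],[[0,0,0.045],0],[[0,0,0.07],0],[[0,0,0.1],0],[[0,0,0.13],0],[[-0.02,0,0.16],0],[[-0.05,0,0.18],0],[[-0.08,0,0.2],0],[[-0.1,0,0.2],0],[[-0.1,0,0.2],0],[[-0.1,0,0.2],0]]}}

```text
time: 11.4
position: [0.4946, -0.0061, 0.2365]
tool_rot: [2.476, 1.931, 0.003]
ft_force: [0.3, -0.5, 0.0]
grip_width: 1.003
```

Run:
```python
from h import *
import pickle
d=grab('wrist');s=grab('side');c=grab('scene');pickle.dump((d,s,c),open('g4.pkl','wb'))
print(get_state()['position'])
A=cv2.resize(d['pixels'],(400,300))
D=cv2.resize(s['pixels'][130:220,165:285],(400,300),interpolation=cv2.INTER_CUBIC)
C=cv2.resize(c['pixels'][180:270,240:360],(400,300),interpolation=cv2.INTER_CUBIC)
B=cv2.resize(d['pixels'][100:310,120:400],(400,300),interpolation=cv2.INTER_CUBIC)
cv2.imwrite('pics/g4.png',np.vstack([np.hstack([A,B]),np.hstack([C,D])]))
```

```text
[ 0.49461332 -0.00598918  0.23501689]
```

View pics/g4.png

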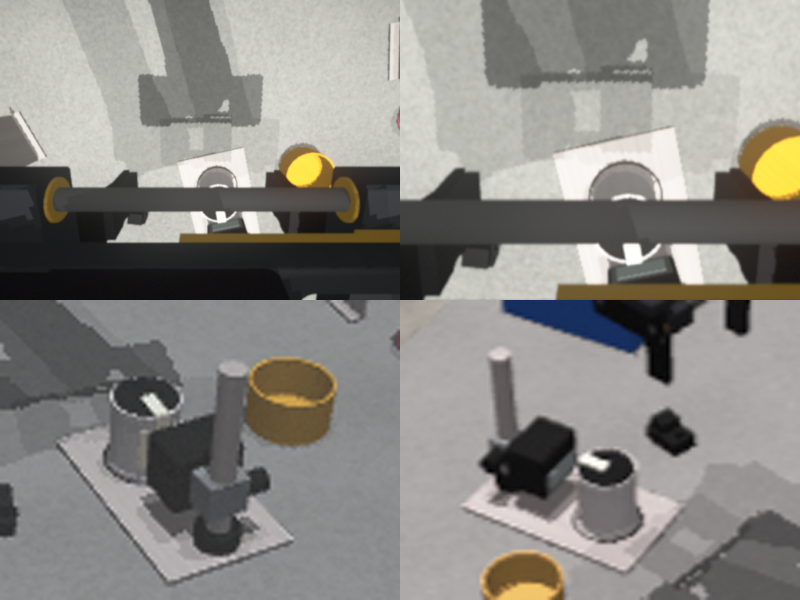

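The tin stands on the ring, upright. Its strip points at the head in all views, and the pot and head look unmoved. One numeric check.

Run:
```python
from h import *
import pickle
d,s,c=pickle.load(open('g4.pkl','rb'));a=pickle.load(open('a.pkl','rb'))
S=lambda u,v,z:onz(s,165+(u-400)*.3,130+(v-300)*.3,z)
C=lambda u,v,z:onz(c,240+u*.3,180+(v-300)*.3,z)
print('tin side',(S(577,468,.069)+S(638,468,.069))/2,(S(607,449,.069)+S(607,489,.069))/2)
print('tin scene',(C(109,398,.069)+C(183,398,.069))/2,(C(146,378,.069)+C(146,419,.069))/2)
p,q=S(608,467,.069),S(583,458,.069);print('az side',np.arctan2(*(q-p)[[1,0]]))
p,q=C(147,396,.069),C(164,414,.069);print('az scene',np.arctan2(*(q-p)[[1,0]]))
print('corners side',S(462,507,.005),S(683,508,.005),S(628,570,.005))
print('corners scene',C(57,440,.005),C(170,582,.005),C(293,541,.005))
for n,y in(('side',s),('scene',c)):
    df=cv2.absdiff(a[n]['pixels'],y['pixels']).max(2)
    for nm,p in(('pot',(.601,.125,.03)),('hA',(.6,-.142,.014)),('hB',(.308,.36,.014)),('hC',(.3085,-.3676,.014)),('tall',(.441,-.326,.1)),('head',(.665,-.007,.07))):
        u,v=proj(y,p).astype(int);print(n,nm,(df[v-7:v+8,u-7:u+8]>40).mean().round(2))
```

```text
tin side [ 0.5915 -0.0081  0.069 ] [ 0.59135 -0.0069   0.069  ]
tin scene [ 0.59775 -0.00835  0.069  ] [ 0.5978  -0.00835  0.069  ]
az side -0.003597106787543854
az scene -0.0186545522363641
corners side [0.7274 0.0469 0.005 ] [ 0.536  -0.0554  0.005 ] [0.5392 0.0465 0.005 ]
corners scene [ 0.5403 -0.0576  0.005 ] [ 0.7287 -0.0614  0.005 ] [0.7323 0.045  0.005 ]
side pot 0.0
side hA 0.0
side hB 0.0
side hC 0.0
side tall 0.0
side head 0.01
scene pot 0.0
scene hA 0.0
scene hB 0.35
scene hC 0.0
scene tall 0.0
scene head 0.02
```

```bash
python3 -c "
from bench import ticket
print(ticket.close_job())"
```

```text
the job is handed in; nothing more can be done
None
```

I moved the short tin onto the scanner plate and handed the job in at about 12 s of the 64 s allowed. I measured the window at about 44.5 mm above the bench, which is a head setting of about 0.0195, so the short tin was the right one.

I gripped it along its channel, lifted it, turned it 1.225 rad and lowered it until contact. The wrist force was about 5 N at set-down. I then opened the gripper and backed away clear of everything.

Last checks:
- **Position:** the tin stands at about (0.595, -0.008), within about 3 mm of my estimate of the ring centre. The side and scene cameras differed by 6 mm in x. My ring-centre estimates differed by about 4 mm in y: -0.004 from the wrist camera and -0.008 from the side camera.
- **Facing:** the label points at the window to within about 0.04 rad.
- **Everything else:** the pot, housings A and C, the tall tin and the scanner head look the same before and after in both views. For housing B the scene view changed, most likely because the arm was near the line of sight in the first picture. The side view shows it unchanged.

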